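# Flip the hex key and tighten the transformer's clamp screw

### The job

The black hex key standing in the screw on top of the ring-shaped transformer has only been used to spin that screw down, with its long arm in the socket. Flip the key: draw it out, seat its short arm fully in the same socket and, with the long arm as lever, turn the screw clockwise (seen from above) until it comes to its stop. Let go, leaving the key seated in the screw and everything else on the bench where it is.

Things in the scene. Friction and masses are not known exactly. Their poses are not given: they have to be found in the camera images.
- hex_key: Black steel L-shaped hexagon key, 10 mm across flats, about 115 g, loose. Origin: where the arms' centre lines cross, at the rounded elbow (bend radius 12 mm). Long arm along its own -z, tip at 117 mm; short arm along its own +x, tip at 45 mm; y is square to the plane of the L and two flats of each arm face +-y. Starts upright, long arm down in the screw's socket, leaning 3 to 6 degrees to the short arm's side.
- key_short_tip (a point): centre of the end face of the key's short arm (at x = 45 mm on the key); axes as the key's. With the short arm bottomed in the socket the long arm is level, its centre line 29 mm above the top of the screw head; let go, it sags by up to 8 degrees and stays.
- key_long_tip (a point): centre of the end face of the key's long arm (at z = -117 mm on the key); axes as the key's. It starts on the bottom of the socket; pulled up 16 mm it is free. Both tips are chamfered.
- screw_socket (a point): bottom centre of the hexagon socket of the clamp screw (black steel, round head 22 mm in diameter, top 121 mm above the bench) in the middle of the transformer. Socket 16 mm deep with a chamfered mouth, play 0.4 mm and 4 degrees each side. z up the screw's axis; turns with the screw. At the start the key's x points along this x; the key fits in every 60 degrees of yaw.
- screw_top (a point): centre of the top face of the screw head, 16 mm above screw_socket; same axes. A key turned by 90 degrees in the plane of its L (short arm from level to down) fits the same socket with no other turn; its long arm then points opposite to where the short arm pointed. A tip that lands on the rim goes in after a small shift or twist.
- screw (a joint): turn of the clamp screw in rad: 0 at the start, grows clockwise seen from above, stops hard at 1.2 (69 degrees) when fully tight. It takes 0.8 N m to turn at first, 1.1 N m at the stop (11 N at 100 mm from the axis), and stays where it is left. Play and give let the pushed key run up to 0.3 rad ahead of the screw; it springs back when let go.
- chassis: open aluminium power-supply chassis, fixed, 220 (x) by 300 mm (y), deck 36 mm high, origin under its centre. At y = +60 mm the ring-shaped copper transformer, 136 mm in diameter, top with dished washer 107 mm above the bench, the screw in its axis. At y = -105 mm small cans, tops 77 mm, and a heat sink, 68 mm; a low board between. Nothing else is higher, so the long arm (150 mm) swings free.
- small_key: bystander: smaller black hex key, 6 mm, lying flat on the chassis deck
- screwdriver: bystander: red-handled screwdriver lying on the bench
- solder_reel: bystander: reel 54 mm in diameter and 48 mm high, standing on the bench
- spare_can: bystander: small black capacitor can, 35 mm in diameter and 51 mm high, standing on the bench
- morse_key: bystander: telegraph key on a black plate 130 by 90 mm
- multimeter: bystander: grey multimeter, 190 by 90 by 45 mm, lying on the bench
- parts_tray: bystander: low steel tray, 100 by 140 by 28 mm
Things that resemble listed ones, but are neither listed nor needed, are in the scene too. Leave any green or red look-alike of the hex_key alone.

How it is judged (in metres and radians):
On the way, in this order (a step that is already met when the one before it is completed fails the run):
1. the key's short arm is seated in the screw's socket, and the screw has not been turned yet (distance between key_short_tip and screw_socket below 0.005 m and angle between the x axis of hex_key and the z axis of screw_socket, either way round below 0.25 rad and value of joint screw below 0.25 rad), for 0.2 s.
2. the screw has been turned home with the short arm in its socket (value of joint screw above 1.12 rad and distance between key_short_tip and screw_socket below 0.006 m), for 0.1 s.
At the end, for the whole second after the job is handed in: The screw is within 0.08 rad of its stop (joint above 1.12 rad), the key rests with its short arm in the socket (end of the short arm within 6 mm of the socket's bottom, short arm within 0.25 rad of the screw's axis), at rest and released (all of step 2 and angle between the x axis of hex_key and the z axis of screw_socket, either way round below 0.25 rad and linear speed of hex_key below 0.02 m/s); the robot touches nothing.
It fails at once if a bystander is pushed more than 30 mm from its place (distance of any of small_key, screwdriver, solder_reel, spare_can, morse_key, multimeter, parts_tray from where it was at the start of the episode above 0.03 m).
It also fails if it takes over 58 s, if anything falls off the work surface, if the arm or the gripper's body presses on something with over 40 N, if the wrist force passes 120 N, or if a joint passes its speed limit or range.

### The arm

A 7-joint arm with a two-finger parallel gripper is mounted at the origin on the work surface. World frame = base frame: x ahead of the robot, y to its left, z up, the work surface at z = 0. Lengths are in m, angles in degrees, forces in N, time in s.
With the tool pointing down it reaches from about 0.425 to 0.825 m from the base axis. Payload 3.6 kg.
Tool frame: the origin (TCP) lies midway between the tips of the shut fingers; the grasp point (between the pads) lies 19 mm behind it; y points along the fingers, z is the direction in which the jaws open and shut, and the axes are right-handed (so a half turn about y gives the same grasp; the last joint's range is limited). The gripper opens to 85 mm and grips with 20 to 120 N. Pads are 22 mm wide; open, the fingers measure 114 mm over their backs; the gripper's body (76 mm by 85 mm) begins 54 mm behind the grasp point. The pads swing forward as they close: fully open they stand 13 mm farther back than shut.
Start: joints at [62.252, 35.231, -0.722, 81.555, 0.464, 63.22, -2.315], TCP at [0.287, -0.583, 0.202] pointing down, gripper open.
Joint ranges: [-178.69, 178.69], [-17.37, 117.87], [-77.05, 75.6], [15.02, 138.74], [-78.02, 258.01], [0.78, 113.62], [-162.83, 162.83]. Speed limits (degrees/s): [159.86, 159.86, 180, 180, 180, 180, 180].

### API

Orientations are given as [roll, pitch, yaw] about the fixed x, y, z axes, in that order (R = Rz(yaw) Ry(pitch) Rx(roll)).
In Python, from plant import reach, line_to, goto_joints, gripper_to, hold, solve_ik, read_state, grab_frame, get_calibration, IKError, sign_off gives the robot as it stands. The module is installed in compiled form; this text tells all that it offers. Calls block until the motion is done:
- reach(position, orientation): joint-space move of the TCP to a pose.
- line_to(position, rotation=None, feed=0.15, until_force=None): straight line of the TCP; rotation=None keeps the orientation; feed is the mean speed in m/s. With until_force (N) it stops when the force on the tool has changed by that much, and returns True; else False.
- goto_joints(angles): joint-space move.
- gripper_to(opening, grip_force=None): opening from 0.0 (shut) to 1.0 (fully open); grip_force is the grip in N (None keeps the last); returns when the fingers have stopped.
- hold(seconds).
- solve_ik(position, orientation): joint angles nearest the present ones, or None.
- read_state(): the state.
- grab_frame(name): name is "scene" or "top"; returns (picture, depth): 480x640x3 uint8, red, green, blue; 480x640 float32, m along the optical axis (not along the pixel's ray), 0 where there is no reading.
- get_calibration(name): a dict with "fx", "fy", "cx", "cy" (pixels), "D" ([k1, k2, p1, p2, k3] as OpenCV has them; the pictures are not rectified), "eye" and "orientation" of the camera in the world. Camera axes: x right, y up, looking along -z (the intrinsics and any distortion apply to the point x, -y, -z); pixel columns grow to the right and rows downward; lengths in m; the calibration is good to about 2 mm. A picture is of the moment at which its call begins. get_calibration takes no time and is no camera call.
A pose or a line that the arm cannot do raises IKError and nothing moves.
- sign_off(): hands the job in, once; it reports no verdict.
The state is a dict: "time": time; "joints": joint angles; "dq": joint speeds; "joint_torque": joint torques, N m; "tool_pos": TCP position; "ee_rot": TCP orientation; "contact_force": force on the tool from outside, world axes, zero at the start; "ft_torque": the same for the moment, N m; "finger_gap": opening from 0.0 (shut) to 1.0 (fully open).
Only numpy, scipy, OpenCV 4.12 (cv2) and the standard library are available. Lean on these libraries where they do the work, as an engineer would, in place of code of your own. Each camera call takes 0.05 s, during which the arm holds its last target.

## Working session

There is one attempt and no reset: what is moved stays moved. The work goes in short steps, each a Python script; the robot and the scene stay as the last script left them, time stands still between calls to the robot, and variables do not carry over. Pictures are saved under pics/ and viewed, and the job is handed in when it is done.

```bash
mkdir -p pics; ls; python3 - <<'E'
from plant import *
import cv2, numpy as np
print(read_state())
for n in ("scene","top"):
    c=get_calibration(n); print(n,c)
    p,d=grab_frame(n); cv2.imwrite(f"pics/{n}0.png",p[:,:,::-1]); np.save(f"{n}0.npy",d)
E
```

```text
pics
{'time': 0.0, 'joints': array([62.25054794, 35.29203416, -0.7251405 , 81.64245984,  0.46383587,
       63.22103751, -2.31398938]), 'dq': array([-0.02775435, -0.01976346, -0.07543861, -0.16334105, -0.0435485 ,
       -0.02986932, -0.02154557]), 'joint_torque': array([-1.41433184e-04, -4.69212306e+01,  2.59022601e-01, -1.71032703e+01,
        9.94297588e-03,  9.78507567e-03,  1.29302212e-06]), 'tool_pos': array([ 0.28694157, -0.58227368,  0.20070004]), 'ee_rot': array([-9.01526835e+01, -7.58182495e-04, -1.53762559e+02]), 'contact_force': array([ 0.41854183, -0.90358656, -0.40069014]), 'ft_torque': array([ 0.01638227,  0.02431903, -0.0405152 ]), 'finger_gap': 0.9970105886587488}
scene {'fx': 620.369661114236, 'fy': 620.369661114236, 'cx': 328.38099995954036, 'cy': 250.03235256146655, 'D': array([-0.06778691,  0.        ,  0.        ,  0.        ,  0.        ]), 'eye': array([1.40608229, 0.52350005, 0.96601341]), 'orientation': array([ 54.20782519,  -0.23654848, 120.36643739])}
top {'fx': 625.1189725598956, 'fy': 625.1189725598956, 'cx': 316.4162130849014, 'cy': 242.64233564682138, 'D': array([-0.20666012,  0.        ,  0.        ,  0.        ,  0.        ]), 'eye': array([ 0.25779347, -0.05426911,  1.74825057]), 'orientation': array([  6.45762779,   0.67527901, -91.16894045])}
```

View pics/scene0.png

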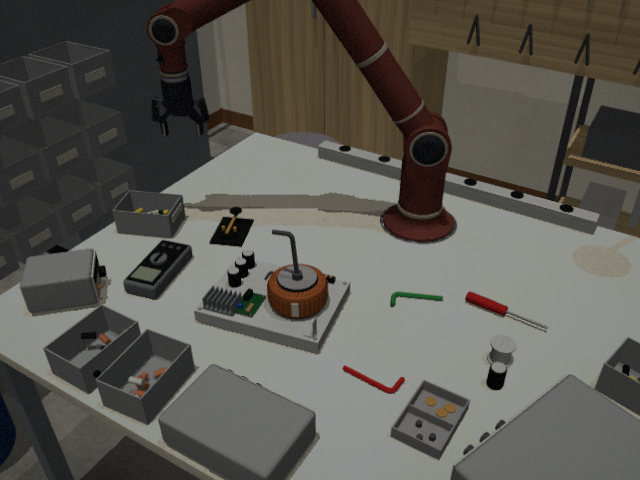

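View pics/top0.png

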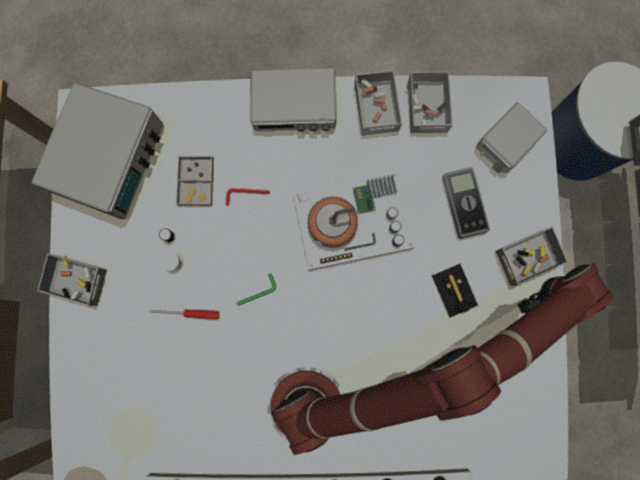

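The black key stands in the transformer at about (297,255) in scene and (340,215) in top. A green and a red look-alike lie on the bench. Next I zoom in and measure.

```bash
cat > h.py <<'E'
from plant import *
import cv2, numpy as np
from scipy.spatial.transform import Rotation as R
def cam(n):
    c=get_calibration(n); K=np.array([[c['fx'],0,c['cx']],[0,c['fy'],c['cy']],[0,0,1]]); D=np.array(c['D'])
    Rw=R.from_euler('xyz',c['orientation'],degrees=True).as_matrix(); return K,D,Rw,np.array(c['eye'])
def proj(n,P):
    K,D,Rw,e=cam(n); q=(np.atleast_2d(P)-e)@Rw; q=q*[1,-1,-1]
    return cv2.projectPoints(q.reshape(-1,1,3),np.zeros(3),np.zeros(3),K,D)[0].reshape(-1,2)
def cloud(n,d):
    K,D,Rw,e=cam(n); v,u=np.mgrid[0:480,0:640]
    x=cv2.undistortPoints(np.stack([u,v],-1).reshape(-1,1,2).astype(float),K,D).reshape(480,640,2)
    q=np.dstack([x[...,0]*d,-x[...,1]*d,-d]); W=q@Rw.T+e; W[d==0]=np.nan; return W
def ray(n,uv):
    K,D,Rw,e=cam(n); x=cv2.undistortPoints(np.array(uv,float).reshape(-1,1,2),K,D).reshape(-1,2)
    r=np.c_[x[:,0],-x[:,1],-np.ones(len(x))]@Rw.T; return e,r
def crop(n,p,u,v,w,h,s,name):
    cv2.imwrite(f"pics/{name}.png",cv2.resize(p[v:v+h,u:u+w,::-1],None,fx=s,fy=s,interpolation=cv2.INTER_CUBIC))
E
python3 - <<'E'
from h import *
p=cv2.imread('pics/scene0.png')[:,:,::-1]; crop('scene',p,190,215,170,130,4.7,'sc_z')
q=cv2.imread('pics/top0.png')[:,:,::-1]; crop('top',q,285,165,140,110,5.6,'tp_z')
for n in('scene','top'):
    W=cloud(n,np.load(n+'0.npy')); 
    z=W[...,2]; m=(z>.125)&(z<.3)
    v,u=np.nonzero(m)
    for a,b in zip(v,u):
        x=W[a,b]
        if .3<x[0]<.8 and -.3<x[1]<.3 and n=='top': print(n,b,a,x.round(4))
    if n=='scene':
        s=[(b,a,*W[a,b].round(4)) for a,b in zip(v,u) if 265<b<310 and 225<a<290]
        for t in s[::6]: print(t)
E
```

```text
(np.int64(272), np.int64(230), np.float64(0.5113), np.float64(-0.1377), np.float64(0.221))
(np.int64(273), np.int64(231), np.float64(0.5133), np.float64(-0.1337), np.float64(0.2209))
(np.int64(279), np.int64(231), np.float64(0.509), np.float64(-0.121), np.float64(0.2228))
(np.int64(272), np.int64(232), np.float64(0.5199), np.float64(-0.1316), np.float64(0.2229))
(np.int64(278), np.int64(232), np.float64(0.5154), np.float64(-0.1191), np.float64(0.2246))
(np.int64(284), np.int64(232), np.float64(0.5091), np.float64(-0.108), np.float64(0.2247))
(np.int64(272), np.int64(233), np.float64(0.5141), np.float64(-0.1361), np.float64(0.2154))
(np.int64(278), np.int64(233), np.float64(0.515), np.float64(-0.1196), np.float64(0.2216))
(np.int64(284), np.int64(233), np.float64(0.5132), np.float64(-0.1052), np.float64(0.2256))
(np.int64(290), np.int64(233), np.float64(0.5047), np.float64(-0.0957), np.float64(0.2239))
(np.int64(278), np.int64(234), np.float64(0.5141), np.float64(-0.1204), np.float64(0.2182))
(np.int64(284), np.int64(234), np.float64(0.5118), np.float64(-0.1063), np.float64(0.2218))
(
[... 7050 characters left out ...]
-0.0831  0.1654]
top 334 217 [ 0.5017 -0.0855  0.17  ]
top 335 217 [ 0.5007 -0.088   0.1762]
top 336 217 [ 0.5001 -0.0904  0.1796]
top 329 218 [ 0.5058 -0.0732  0.128 ]
top 332 218 [ 0.5034 -0.0808  0.1429]
top 333 218 [ 0.5021 -0.0833  0.1507]
top 334 218 [ 0.4995 -0.0855  0.1675]
top 335 218 [ 0.4988 -0.088   0.1715]
top 331 219 [ 0.5035 -0.0784  0.1252]
top 332 219 [ 0.5016 -0.0809  0.1374]
top 333 219 [ 0.5004 -0.0833  0.1447]
top 334 219 [ 0.4996 -0.0858  0.1498]
top 335 219 [ 0.5005 -0.0885  0.1436]
top 332 220 [ 0.5004 -0.081   0.1277]
top 333 220 [ 0.499  -0.0834  0.1364]
top 334 220 [ 0.5002 -0.0862  0.1283]
top 335 220 [ 0.5003 -0.0888  0.1268]
top 330 221 [ 0.498  -0.0757  0.1264]
```

```bash
python3 - <<'E'
from h import *
# chassis deck corners / ring via top
W=cloud('top',np.load('top0.npy'))
z=W[...,2]
for uv in [(294,196),(307,270),(412,247),(333,222),(340,216),(320,222),(370,240),(345,248)]: print(uv,W[uv[1],uv[0]])
m=(z>.085)&(z<.112); 
m[:, :300]=0; m[:,365:]=0;m[:190]=0;m[260:]=0
pts=W[m]; c,r=cv2.minEnclosingCircle(pts[:,:2].astype(np.float32)); print(c,r,len(pts))
E
```

```text
(294, 196) [0.5845996  0.0218406  0.03316942]
(307, 270) [ 0.3798709  -0.00960715 -0.00543118]
(412, 247) [ 0.43388566 -0.30152227  0.03833943]
(333, 222) [ 0.49638913 -0.08361801  0.11845359]
(340, 216) [ 0.51337871 -0.10272316  0.10946728]
(320, 222) [ 0.49916499 -0.04934146  0.10465996]
(370, 240) [ 0.45597292 -0.18594751  0.03713714]
(345, 248) [ 0.43473115 -0.11620171  0.04269682]
(0.5042101144790649, -0.08272792398929596) 0.06901586800813675 1754
```

View pics/sc_z.png

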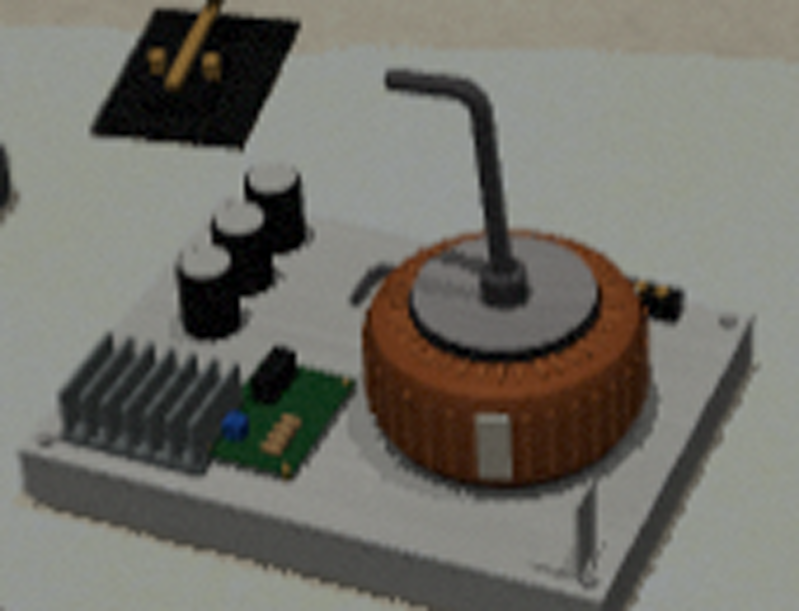

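View pics/tp_z.png

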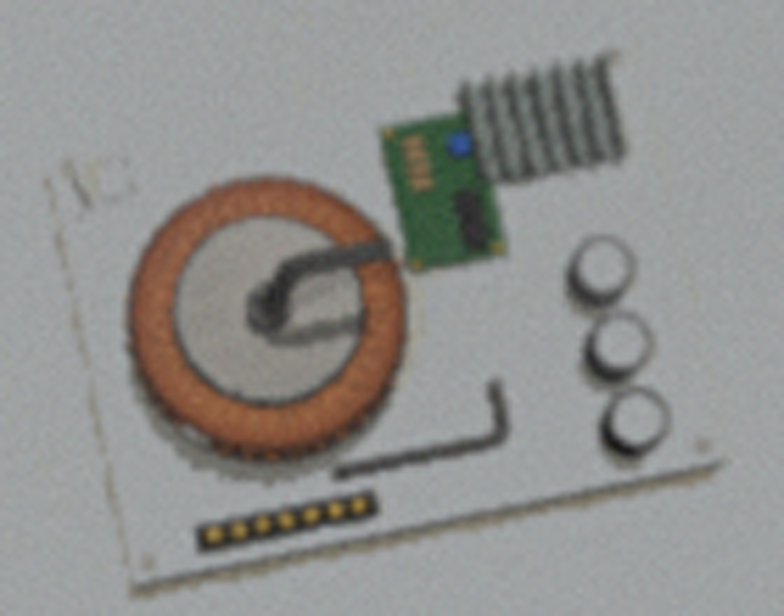

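The scene zoom shows the elbow at about (480,95) and the short-arm tip at (390,78), with the head at (503,285). In the top zoom, the tip is at (390,245) and the head at (268,310). The small key lies on the deck. I'll fit the L model to both depth clouds.

```bash
cat >> h.py <<'E'
def keyline(n=60):
    # centreline with bend radius 12, key frame
    a=np.c_[np.zeros(40),np.zeros(40),np.linspace(-117,-12,40)]
    t=np.linspace(0,np.pi/2,8); b=np.c_[12-12*np.cos(t),0*t,-12+12*np.sin(t)]
    c=np.c_[np.linspace(12,45,14),np.zeros(14),np.zeros(14)]
    return np.vstack([a,b,c])/1000
def keyR(yaw,lean):  # lean: top tilts towards short-arm side
    return (R.from_euler('z',yaw,degrees=True)*R.from_euler('y',lean,degrees=True)).as_matrix()
E
cat > fit.py <<'E'
from h import *
from scipy.optimize import least_squares
from scipy.spatial import cKDTree
L=keyline(); L=np.vstack([np.c_[np.interp(np.linspace(0,len(L)-1,600),np.arange(len(L)),L[:,i])] for i in range(3)]).reshape(3,-1).T
res={}
P={}
for n in('scene','top'):
    W=cloud(n,np.load(n+'0.npy')); W=W.reshape(-1,3)
    c=np.array([.505,-.1]); m=(W[:,2]>.128)&(W[:,2]<.25)&(np.hypot(*(W[:,:2]-c).T)<.06)
    P[n]=W[m]
def resid(p,ns):
    x,y,yaw,lean=p; Rk=keyR(yaw,lean); S=np.array([x,y,.105])
    C=(L+[0,0,.117])@Rk.T+S; t=cKDTree(C); o=[]
    for n in ns:
        d,_=t.query(P[n]); o.append((d-.0052)*1000)
    return np.concatenate(o)
for ns in (('scene',),('top',),('scene','top')):
    r=least_squares(resid,[.5035,-.081,-80,4.5],args=(ns,),loss='soft_l1',f_scale=2,diff_step=1e-3,x_scale=[.01,.01,10,5])
    print(ns,r.x.round(4),'rms',np.sqrt((r.fun**2).mean()).round(2),[len(P[n]) for n in ns])
p=r.x
# overlay
for n,(u,v,w,h,s) in {'scene':(190,215,170,130,4.7),'top':(285,165,140,110,5.6)}.items():
    im=cv2.imread(f'pics/{n}0.png')[v:v+h,u:u+w]; im=cv2.resize(im,None,fx=s,fy=s,interpolation=cv2.INTER_CUBIC)
    C=(L[::12]+[0,0,.117])@keyR(p[2],p[3]).T+[p[0],p[1],.105]
    for q in proj(n,C): cv2.circle(im,tuple(int(a) for a in ((q+.5-[u,v])*s)),1,(0,0,255),-1)
    t=np.linspace(0,6.28,40); H=np.c_[p[0]+.011*np.cos(t),p[1]+.011*np.sin(t),0*t+.121]
    for q in proj(n,H): cv2.circle(im,tuple(int(a) for a in ((q+.5-[u,v])*s)),1,(0,255,255),-1)
    H=np.c_[p[0]+.068*np.cos(t),p[1]+.068*np.sin(t),0*t+.09]
    cv2.imwrite(f'pics/ov_{n}.png',im)
E
python3 fit.py
```

```text
('scene',) [  0.5034  -0.0818 -79.0142   5.1099] rms 1.62 [267]
('top',) [  0.5043  -0.0835 -78.4937   3.6747] rms 2.1 [117]
('scene', 'top') [  0.5036  -0.0822 -78.7991   4.7749] rms 1.8 [267, 117]
```

```bash
python3 - <<'E'
import cv2,numpy as np
a=cv2.imread('pics/ov_scene.png');b=cv2.imread('pics/ov_top.png')
a=a[:330,350:750];b=b[170:500,100:500]
cv2.imwrite('pics/ov.png',np.hstack([a,b]))
E
```

```text
(no output)
```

View pics/ov.png

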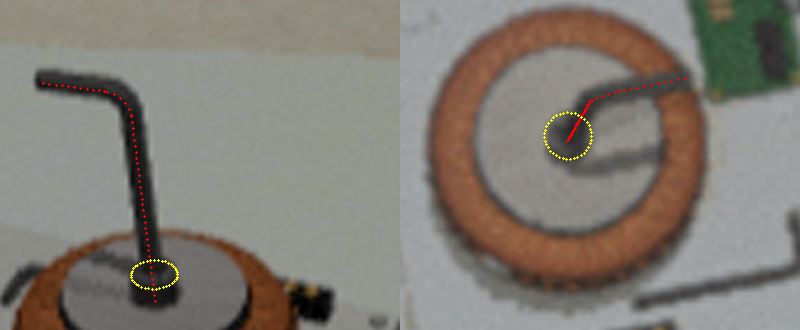

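```bash
cat >> h.py <<'E'
YAW,LEAN=-78.8,4.7
S=np.array([.5036,-.0822,.105])
def toolR(th,sg,yaw=None):
    yaw=YAW if yaw is None else yaw
    s=np.array([np.cos(np.radians(yaw)),np.sin(np.radians(yaw)),0]); ky=np.array([-s[1],s[0],0]); t=np.radians(th)
    y=np.cos(t)*s-np.sin(t)*np.array([0,0,1]); z=sg*ky; return np.c_[np.cross(y,z),y,z]
def eul(M): return R.from_matrix(M).as_euler('xyz',degrees=True)
E
python3 - <<'E' 2>/dev/null
from h import *
Rk=keyR(YAW,LEAN); O=S+Rk@[0,0,.117]; print('elbow',O)
a=.040
G=O+Rk@[0,0,-a]
Sh=np.array([S[0],S[1],.105])
s=np.array([np.cos(np.radians(YAW)),np.sin(np.radians(YAW)),0])
for sg in(1,-1):
  for th in (0,15,30,45,60,75,90):
    M=toolR(th,sg); q=solve_ik(G+.019*M[:,1],eul(M)); q0=solve_ik(G-.06*M[:,1],eul(M))
    M2=toolR(th+90-LEAN,sg); G2=S+[0,0,.045]-a*s   # long arm points to -s ; grasp 40mm along
    q2=solve_ik(G2+.019*M2[:,1],eul(M2)); q3=solve_ik(G2+[0,0,.06]+.019*M2[:,1],eul(M2))
    f=lambda q: None if q is None else np.round(q).astype(int).tolist()
    print(sg,th,f(q0),f(q),'|',f(q3),f(q2))
E
```

```text
elbow [ 0.50546209 -0.09160423  0.22160657]
1 0 [-60, 65, 36, 114, 52, 66, -66] [-60, 72, 51, 119, 53, 49, -65] | [17, 24, -24, 108, 18, 52, -6] [14, 28, -21, 112, 21, 43, -9]
1 15 [-52, 49, 25, 116, 55, 68, -64] [-55, 57, 44, 120, 55, 47, -61] | [29, 27, -30, 104, 4, 54, 10] [28, 31, -29, 108, 6, 46, 9]
1 30 [-39, 36, 11, 115, 55, 68, -58] [-45, 43, 32, 120, 56, 48, -55] | [39, 33, -35, 101, -7, 60, 22] [38, 37, -34, 104, -5, 52, 23]
1 45 [-18, 27, -10, 113, 52, 68, -49] [-23, 32, 7, 118, 56, 53, -50] | [47, 41, -41, 97, -13, 66, 28] [46, 45, -39, 100, -12, 60, 30]
1 60 [-6, 22, -13, 110, 41, 60, -31] [-8, 27, -3, 115, 45, 48, -33] | [50, 48, -41, 94, -20, 73, 34] [49, 53, -41, 96, -18, 68, 37]
1 75 [11, 20, -20, 105, 26, 58, -12] [9, 25, -14, 111, 30, 47, -14] | [52, 56, -42, 92, -27, 80, 39] [51, 62, -41, 92, -24, 76, 41]
1 90 [26, 22, -27, 100, 11, 60, 7] [24, 27, -24, 107, 15, 49, 4] | [53, 65, -42, 90, -32, 86, 42] [52, 70, -41, 89, -29, 84, 44]
-1 0 [-23, 60, -23, 113, 68, 111, 91] [-14, 60, -23, 117, 76, 110, 90] | [-15, 23, 21, 109, -5, 49, -162] [-18, 29, 26, 113, -11, 40, -155]
-1 15 [-15, 51, -33, 114, 68, 106, 98] [0, 56, -44, 118, 78, 113, 95] | [-4, 25, 18, 105, -20, 57, -144] [-3, 30, 18, 109, -24, 49, -139]
-1 30 [2, 47, -55, 114, 69, 107, 104] [9, 51, -55, 118, 77, 105, 103] | [5, 30, 17, 102, -32, 68, -130] [6, 34, 16, 105, -35, 61, -126]
-1 45 [15, 42, -66, 112, 66, 98, 114] [21, 48, -66, 116, 74, 97, 112] | [11, 36, 19, 98, -41, 81, -121] [12, 41, 16, 101, -43, 75, -116]
-1 60 [27, 34, -66, 109, 58, 83, 130] [30, 42, -66, 114, 67, 80, 124] | [14, 44, 21, 96, -48, 94, -113] [16, 48, 18, 97, -49, 89, -109]
-1 75 [-46, 31, 65, 107, -18, 53, -145] [-25, 28, 34, 112, -1, 40, -162] | [14, 53, 27, 93, -55, 110, -106] [16, 57, 23, 94, -54, 104, -103]
-1 90 [-6, 21, 19, 101, -8, 59, -153] [-8, 27, 23, 108, -14, 48, -147] | [25, 58, 10, 91, -54, 112, -109] [25, 63, 10, 90, -54, 109, -105]
```

```bash
cat >> h.py <<'E'
TH=55; A=.040
def st(): 
    r=read_state(); print('t %.2f'%r['time'],'pos',r['tool_pos'].round(4),'rot',r['ee_rot'].round(2),'F',r['contact_force'].round(1),'T',r['ft_torque'].round(2),'gap %.3f'%r['finger_gap']); return r
E
python3 - <<'E'
from h import *
Rk=keyR(YAW,LEAN); O=S+Rk@[0,0,.117]; G=O+Rk@[0,0,-A]
M=toolR(TH,1)
gripper_to(.5,60)
reach(G+[0,0,.15]-.07*M[:,1],eul(M)); st()
reach(G-.06*M[:,1],eul(M)); st()
for n in('scene','top'):
    p,d=grab_frame(n); cv2.imwrite(f"pics/{n}1.png",p[:,:,::-1]); np.save(f"{n}1.npy",d)
    u,v=(190,190) if n=='scene' else (260,130)
    crop(n,p,u,v,200,150,4,n+'1z')
E
```

```text
t 2.82 pos [ 0.497  -0.0505  0.3888] rot [-90.05 -35.02 -78.94] F [ 0.6 -0.3 -0.3] T [0.6  0.13 0.  ] gap 0.503
t 3.49 pos [ 0.4993 -0.0547  0.2319] rot [-89.86 -35.02 -78.91] F [ 0.7  0.6 -0.1] T [ 0.63  0.11 -0.01] gap 0.501
```

View pics/scene1z.png

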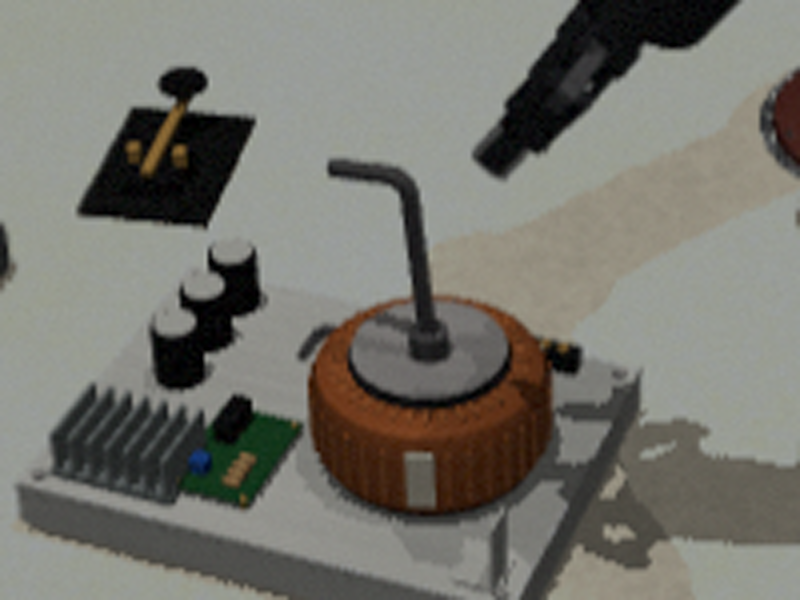

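View pics/top1z.png

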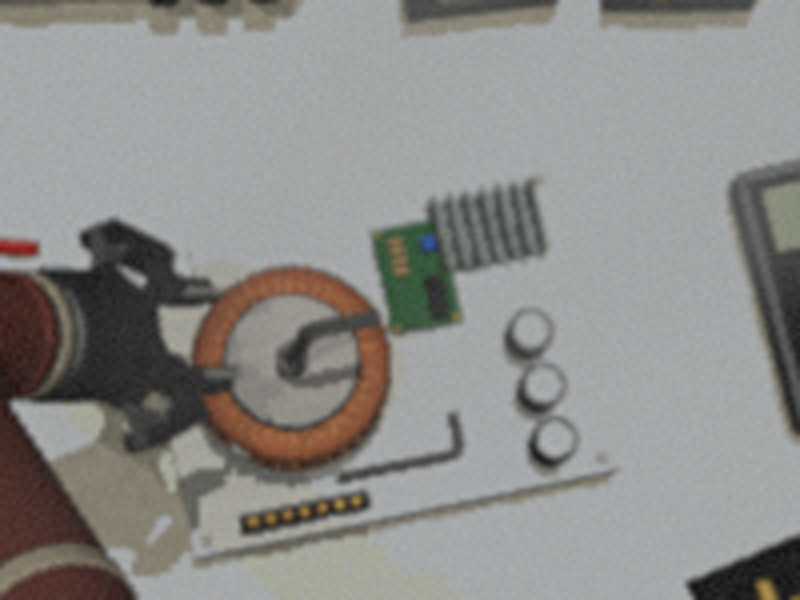

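The jaws straddle the key's plane: the fingertips are at (215,290) and (235,380) in the top zoom, with the key between them. I'll advance and grip.

```bash
python3 - <<'E'
from h import *
Rk=keyR(YAW,LEAN); O=S+Rk@[0,0,.117]; G=O+Rk@[0,0,-A]
M=toolR(TH,1)
print(line_to(G+.019*M[:,1],eul(M),feed=.1,until_force=12)); st()
gripper_to(.25); st()
gripper_to(0.0,40); r=st()
hold(.2); st()
for n in('scene','top'):
    p,d=grab_frame(n); cv2.imwrite(f"pics/{n}2.png",p[:,:,::-1]); np.save(f"{n}2.npy",d)
    u,v=(215,205) if n=='scene' else (285,165)
    crop(n,p,u,v,140,110,2.8 if n=='top' else 5.6,n+'2z')
E
```

```text
False
t 4.53 pos [ 0.5074 -0.0985  0.1665] rot [-89.92 -34.98 -78.8 ] F [-0.1  0.3  0.6] T [ 0.56  0.07 -0.02] gap 0.499
t 4.88 pos [ 0.5071 -0.0988  0.1664] rot [-89.96 -35.   -78.8 ] F [-0.4 -0.1 -0.9] T [0.63 0.11 0.01] gap 0.251
t 5.17 pos [ 0.507  -0.0991  0.1664] rot [-89.99 -35.02 -78.81] F [-0.7 -0.2  1.8] T [ 0.47  0.09 -0.06] gap 0.081
t 5.37 pos [ 0.5071 -0.0992  0.1663] rot [-89.98 -35.02 -78.81] F [-0.1  0.1  1.4] T [0.39 0.11 0.  ] gap 0.087
```

View pics/scene2z.png

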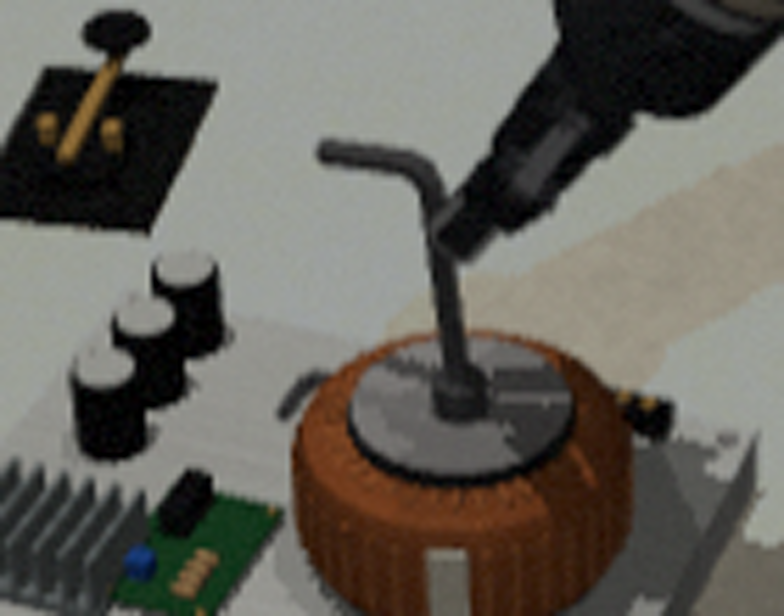

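View pics/top2z.png

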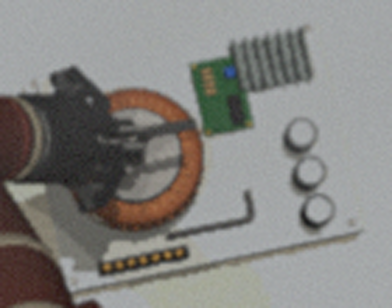

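```bash
python3 - <<'E'
from h import *
r=st(); M=R.from_euler('xyz',r['ee_rot'],degrees=True).as_matrix(); t=r['tool_pos']
im=cv2.imread('pics/scene2.png')
Rk=keyR(YAW,LEAN); O=S+Rk@[0,0,.117]
for k,P in {'tcp':t,'grasp':t-.019*M[:,1],'G':O+Rk@[0,0,-A],'nearfinger tip':t+.012*M[:,2]}.items():
    q=proj('scene',P)[0]; print(k,q,((q+.5-[215,205])*5.6).round())
# depth near fingers
W=cloud('scene',np.load('scene2.npy'))
m=np.linalg.norm(W-t,axis=2)<.08
q=(W[m]-t)@M; 
# finger points: |z|<.04 ; list y max per z bin
for z in np.arange(-.02,.03,.005):
    k=(abs(q[:,2]-z)<.0025); 
    if k.any(): print(round(z,3),k.sum(),q[k,1].max().round(3),q[k,1].min().round(3), 'x',q[k,0].min().round(3),q[k,0].max().round(3))
E
```

```text
t 5.47 pos [ 0.507  -0.0992  0.1663] rot [-89.99 -35.02 -78.81] F [0.5 0.3 1.4] T [ 0.41  0.05 -0.  ] gap 0.085
tcp [288.90601174 254.90314305] [417. 282.]
grasp [293.3471718  250.08932619] [442. 255.]
G [293.40661707 250.13232214] [442. 256.]
nearfinger tip [286.81682566 257.9908334 ] [405. 300.]
-0.02 35 0.077 0.02 x -0.074 -0.005
-0.015 39 0.077 0.018 x -0.076 -0.005
-0.01 51 0.079 -0.037 x -0.077 0.011
-0.005 53 0.077 -0.051 x -0.076 0.06
0.0 143 0.078 -0.052 x -0.079 0.061
0.005 236 0.078 -0.052 x -0.078 0.062
0.01 132 0.078 -0.074 x -0.077 0.053
0.015 100 0.078 -0.071 x -0.076 0.013
0.02 74 0.078 -0.063 x -0.075 0.007
0.025 52 0.075 0.019 x -0.073 -0.008
```

```bash
python3 - <<'E'
from h import *
p,d=grab_frame('scene'); cv2.imwrite('pics/scene3.png',p[:,:,::-1]); np.save('scene3.npy',d)
r=st(); M=R.from_euler('xyz',r['ee_rot'],degrees=True).as_matrix(); t=r['tool_pos']
u,v,w,h,s=265,220,70,52,11
im=cv2.resize(p[v:v+h,u:u+w,::-1],None,fx=s,fy=s,interpolation=cv2.INTER_CUBIC); im=np.clip(im.astype(float)*2,0,255).astype(np.uint8)
for z in(.006,.014):
  B=np.array([[-.011,0,z],[.011,0,z],[.011,-.04,z],[-.011,-.04,z]])@M.T+t
  cv2.polylines(im,[(((proj('scene',B))+.5-[u,v])*s).astype(int).reshape(-1,1,2)],True,(0,0,255) if z<.01 else (0,255,255),1)
cv2.imwrite('pics/s3z.png',im)
E
```

```text
t 5.52 pos [ 0.5071 -0.0992  0.1663] rot [-89.98 -35.02 -78.81] F [-1.  -0.4  3.1] T [ 0.34  0.06 -0.  ] gap 0.087
```

View pics/s3z.png

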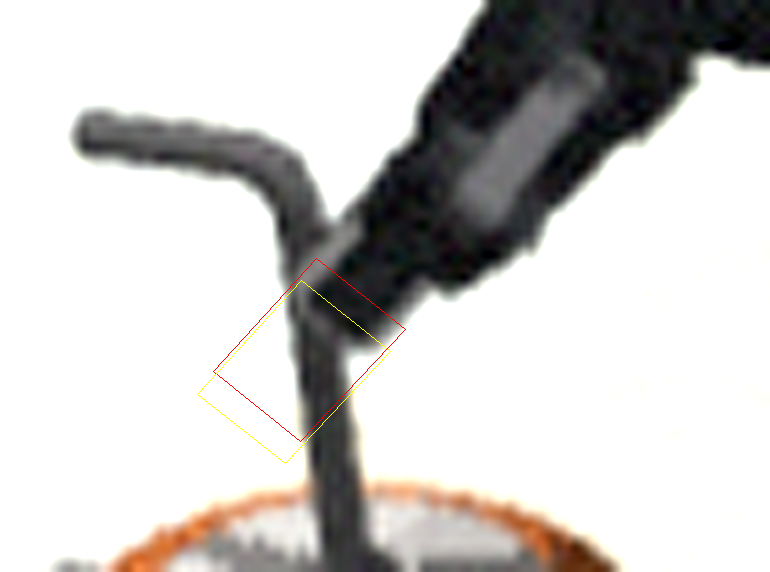

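```bash
python3 - <<'E'
from h import *
print(proj('scene',[.4993,-.0547,.2319]), proj('top',[.4993,-.0547,.2319]))
r=st(); M=R.from_euler('xyz',r['ee_rot'],degrees=True).as_matrix(); t=r['tool_pos']
W=cloud('scene',np.load('scene3.npy'))
u,v,w,h=285,235,30,30
for a in range(238,262,2):
    print(a,[tuple((( W[a,b]-t)@M*1000).round().astype(int)) if W[a,b,0]==W[a,b,0] else None for b in range(288,312,3)])
W=cloud('scene',np.load('scene1.npy')); t1=np.array([ 0.4993,-0.0547,0.2319]); 
q=(W.reshape(-1,3)-t1)@M; k=(abs(q[:,0])<.012)&(abs(q[:,1]+.02)<.06)&(abs(q[:,2])<.05)
q=q[k]; print(q[np.argsort(-q[:,1])][:25].round(3))
W=cloud('top',np.load('top1.npy'))
q=(W.reshape(-1,3)-t1)@M; k=(abs(q[:,0])<.012)&(abs(q[:,1]+.02)<.05)&(abs(q[:,2])<.05)
q=q[k]; print(q[np.argsort(-q[:,1])][:25].round(3))
E
```

```text
[[307.63885888 234.20702146]] [[321.8649756  214.37163078]]
t 5.52 pos [ 0.5071 -0.0992  0.1663] rot [-89.98 -35.02 -78.81] F [-1.  -0.4  3.1] T [ 0.34  0.06 -0.  ] gap 0.087
238 [(np.int64(4), np.int64(212), np.int64(-287)), (np.int64(22), np.int64(-47), np.int64(6)), (np.int64(-8), np.int64(200), np.int64(-288)), (np.int64(12), np.int64(-52), np.int64(-1)), (np.int64(12), np.int64(-101), np.int64(52)), (np.int64(8), np.int64(-109), np.int64(55)), (np.int64(4), np.int64(-122), np.int64(65)), (np.int64(0), np.int64(-124), np.int64(62))]
240 [(np.int64(2), np.int64(204), np.int64(-271)), (np.int64(19), np.int64(-44), np.int64(7)), (np.int64(14), np.int64(-42), np.int64(0)), (np.int64(12), np.int64(-77), np.int64(34)), (np.int64(9), np.int64(-92), np.int64(46)), (np.int64(5), np.int64(-103), np.int64(52)), (np.int64(1), np.int64(-114), np.int64(61)), (np.int64(-3), np.int64(-124), np.int64(66))]
242 [(np.int64(-1), np.int64(199), np.int64(-259)), (np.int64(16), np.int64(-36), np.int64(4)), (np.int64(11), np.int64(-45), np.int64(7)), (np.int64(8), np.int64(-57), np.int64(16)), (np.int64
[... 4066 characters left out ...]
9]
 [ 0.011 -0.038 -0.029]
 [ 0.011 -0.039  0.026]
 [-0.    -0.039  0.033]
 [ 0.006 -0.04   0.033]]
[[ 0.006 -0.03  -0.026]
 [ 0.007 -0.031 -0.021]
 [-0.001 -0.032  0.024]
 [ 0.009 -0.033  0.026]
 [-0.009 -0.034  0.023]
 [ 0.003 -0.034  0.032]
 [ 0.005 -0.035 -0.03 ]
 [ 0.012 -0.036  0.027]
 [ 0.009 -0.036  0.026]
 [ 0.011 -0.037 -0.025]
 [ 0.008 -0.037 -0.026]
 [-0.009 -0.039  0.023]
 [ 0.001 -0.039  0.023]
 [ 0.01  -0.039 -0.022]
 [ 0.007 -0.039  0.024]
 [ 0.01  -0.04  -0.024]
 [ 0.011 -0.041  0.022]
 [ 0.008 -0.041  0.033]
 [ 0.006 -0.041  0.036]
 [ 0.008 -0.041 -0.024]
 [ 0.01  -0.042  0.028]
 [ 0.003 -0.042 -0.033]
 [ 0.008 -0.042 -0.029]
 [ 0.009 -0.043 -0.026]
 [ 0.001 -0.043  0.023]]
```

```bash
python3 - <<'E'
from h import *
W=cloud('scene',np.load('scene0.npy')); t=np.array([.287,-.5823,.2007]); M=R.from_euler('xyz',[-90.15,0,-153.76],degrees=True).as_matrix()
q=(W.reshape(-1,3)-t)@M; k=(abs(q[:,0])<.03)&(abs(q[:,1]+.03)<.06)&(abs(q[:,2])<.07)
q=q[k]; o=np.argsort(-q[:,1]); print(q[o][:30].round(3))
print(q[:,2].min(),q[:,2].max())
E
```

```text
[[ 0.007 -0.044 -0.048]
 [ 0.005 -0.045  0.045]
 [-0.005 -0.046 -0.046]
 [ 0.008 -0.046  0.043]
 [-0.008 -0.048  0.049]
 [ 0.003 -0.049  0.044]
 [-0.005 -0.049  0.05 ]
 [-0.011 -0.049  0.042]
 [-0.005 -0.05   0.044]
 [-0.006 -0.05  -0.044]
 [-0.013 -0.05  -0.046]
 [-0.012 -0.05  -0.051]
 [-0.012 -0.05   0.045]
 [-0.006 -0.05  -0.05 ]
 [ 0.006 -0.05   0.041]
 [-0.009 -0.051 -0.048]
 [-0.01  -0.052  0.045]
 [-0.005 -0.052  0.052]
 [-0.005 -0.052 -0.052]
 [-0.006 -0.053 -0.05 ]
 [ 0.    -0.053  0.042]
 [ 0.007 -0.053  0.041]
 [-0.006 -0.053  0.043]
 [-0.001 -0.053  0.045]
 [ 0.005 -0.054  0.044]
 [-0.008 -0.054 -0.048]
 [-0.01  -0.054  0.053]
 [-0.005 -0.055 -0.05 ]
 [-0.011 -0.055 -0.057]
 [-0.012 -0.056  0.044]]
-0.06131478527283145 0.06892374756472885
```

Both cameras put the fingertips about 26 mm behind the reported TCP, in the start frame as well as here. The key is therefore only held by the very tips. I'll reopen, advance 26 mm and re-grip.

```bash
cat >> h.py <<'E'
OFF=.026; GP=.019+OFF
def snap(tag,cr):
    for n in cr:
        p,d=grab_frame(n); cv2.imwrite(f"pics/{n}{tag}.png",p[:,:,::-1]); np.save(f"{n}{tag}.npy",d)
        u,v,w,h,s=cr[n]; crop(n,p,u,v,w,h,s,f'{n}{tag}z')
E
python3 - <<'E'
from h import *
Rk=keyR(YAW,LEAN); O=S+Rk@[0,0,.117]; G=O+Rk@[0,0,-A]
M=toolR(TH,1)
gripper_to(.3); st()
print(line_to(G+GP*M[:,1],eul(M),feed=.06,until_force=10)); st()
gripper_to(0.0,60); hold(.2); st()
snap('4',{'scene':(250,210,90,68,8),'top':(285,165,140,110,4)})
E
```

```text
t 5.83 pos [ 0.5068 -0.099   0.166 ] rot [-90.03 -34.98 -78.78] F [-0.1  0.1  0.4] T [ 0.66  0.17 -0.02] gap 0.296
False
t 6.42 pos [ 0.5098 -0.1138  0.1446] rot [-90.04 -34.99 -78.79] F [ 0.4 -0.3  1.1] T [0.6  0.09 0.03] gap 0.304
t 6.90 pos [ 0.5097 -0.1135  0.1451] rot [-90.   -35.   -78.79] F [-2.   1.2  1.9] T [ 0.55  0.43 -0.15] gap 0.102
```

View pics/scene4z.png

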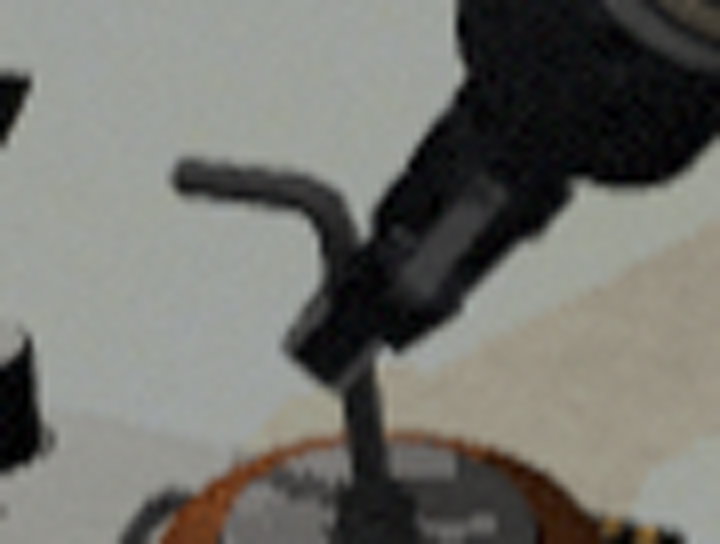

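View pics/top4z.png

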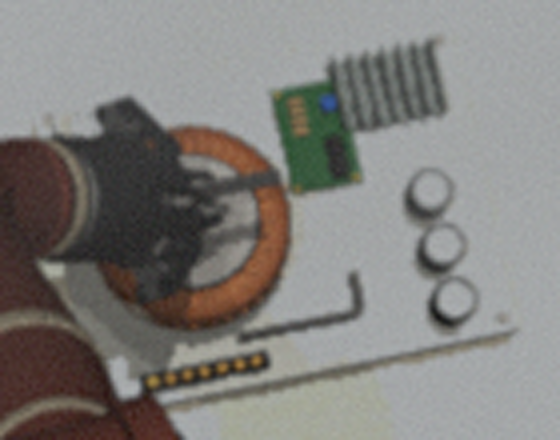

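The pads now sit well over the long arm: the fingertip is at (320,370) and the key crosses at about (355,300). Next I pull out and flip.

```bash
cat >> h.py <<'E'
def s_(yaw=None):
    y=np.radians(YAW if yaw is None else yaw); return np.array([np.cos(y),np.sin(y),0])
E
python3 - <<'E'
from h import *
gripper_to(0.0,100); r=st()
Rk=keyR(YAW,LEAN); t=r['tool_pos']
t1=t+Rk@[0,0,.038]
print(line_to(t1,None,feed=.05,until_force=25)); st()
M=toolR(TH,1); g1=t1-GP*M[:,1]
g2=S+[0,0,.045+.016+.03]-A*s_()
for f in (1/3,2/3,1):
    Mi=toolR(TH+f*(90-LEAN),1); gi=g1+f*(g2-g1)+[0,0,.01*np.sin(np.pi*f)]
    line_to(gi+GP*Mi[:,1],eul(Mi),feed=.045); st()
snap('5',{'scene':(240,190,110,80,7),'top':(285,165,140,110,5)})
E
```

```text
t 7.22 pos [ 0.5097 -0.1136  0.145 ] rot [-90.   -35.   -78.79] F [-2.6  1.1  3.1] T [ 0.55  0.55 -0.26] gap 0.094
False
t 8.12 pos [ 0.5102 -0.1166  0.1827] rot [-90.03 -34.99 -78.78] F [ 0.7 -0.3 -1.3] T [ 0.71  0.15 -0.01] gap 0.096
t 9.12 pos [ 0.5029 -0.0798  0.1756] rot [-90.03  -6.58 -78.74] F [ 0.8  0.3 -1.6] T [0.15 0.02 0.03] gap 0.094
t 10.12 pos [ 0.4957 -0.0416  0.1712] rot [-89.96  21.82 -78.66] F [-0.6  0.6 -0.5] T [-0.41 -0.16  0.05] gap 0.091
t 11.04 pos [ 0.4894 -0.0083  0.1681] rot [-89.86  50.25 -78.62] F [ 0.4  0.7 -0.5] T [-0.99 -0.24  0.  ] gap 0.095
```

View pics/scene5z.png

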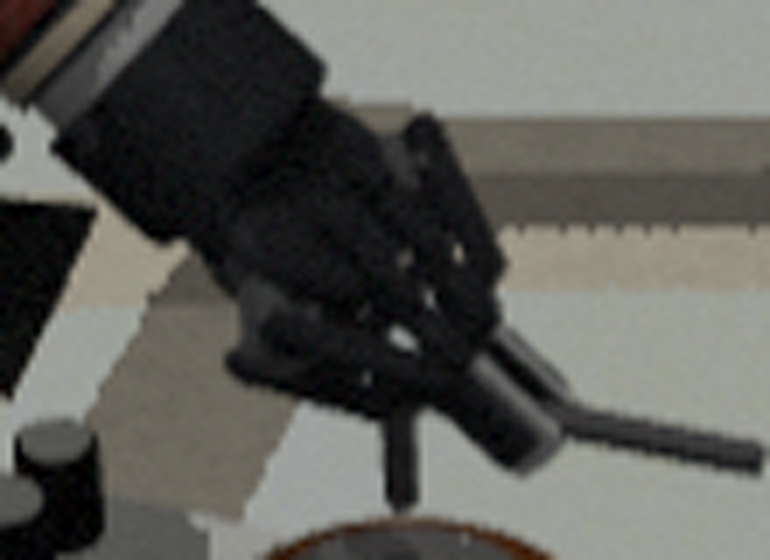

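View pics/top5z.png

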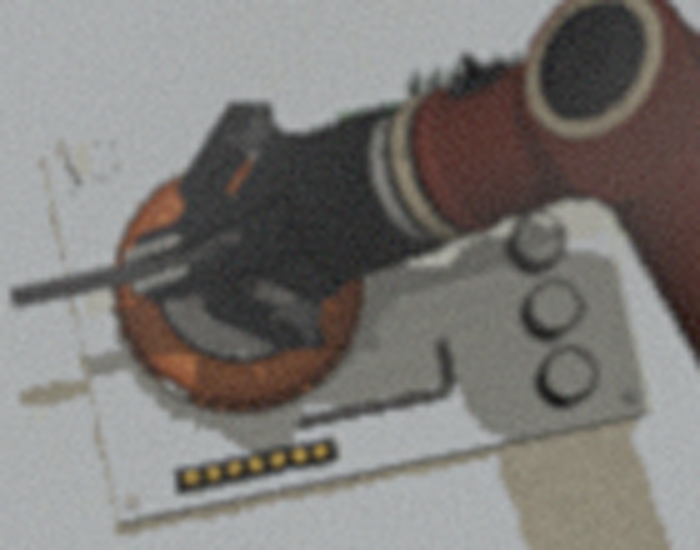

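The key is flipped. In the scene zoom the short-arm tip is at about (402,508), above the screw, and the long-arm tip at (762,455). I'll overlay the predicted pose to measure the in-hand error.

```bash
cat >> h.py <<'E'
def key_from_tool(pos,rot,da=0,db=0,dphi=0):
    """predicted key pose (O,Rk): tool angle th -> key pitched; da along long arm, db perpendicular (m), dphi deg"""
    M=R.from_euler('xyz',rot,degrees=True).as_matrix() if np.ndim(rot)==1 else rot
    # at grasp: tool M0=toolR(TH), key Rk0
    rel=toolR(TH,1).T@keyR(YAW,LEAN)@R.from_euler('y',dphi,degrees=True).as_matrix()
    Rk=M@rel; g=pos-GP*M[:,1]; O=g+Rk@[db,0,A+da]; return O,Rk
def overlay(n,tag,crp,O,Rk,name,extra=None):
    u,v,w,h,s=crp; im=cv2.imread(f'pics/{n}{tag}.png')[v:v+h,u:u+w]; im=cv2.resize(im,None,fx=s,fy=s,interpolation=cv2.INTER_CUBIC)
    im=np.clip(im.astype(float)*1.6,0,255).astype(np.uint8)
    L=keyline()
    for off,c in((0,(0,0,255)),):
        for q in proj(n,L@Rk.T+O): cv2.circle(im,tuple(int(a) for a in ((q+.5-[u,v])*s)),1,c,-1)
    if extra is not None:
        for q in proj(n,extra): cv2.circle(im,tuple(int(a) for a in ((q+.5-[u,v])*s)),1,(0,255,0),-1)
    cv2.imwrite(f'pics/{name}.png',im)
E
python3 - <<'E'
from h import *
r=st(); O,Rk=key_from_tool(r['tool_pos'],r['ee_rot'])
print('O',O,'long dir',-Rk[:,2],'short dir',Rk[:,0],'short tip',O+Rk@[.045,0,0])
t=np.linspace(0,6.28,40); H=np.c_[S[0]+.011*np.cos(t),S[1]+.011*np.sin(t),0*t+.121]
overlay('scene','5',(280,230,80,60,9),O,Rk,'ov5s',H)
overlay('top','5',(285,195,80,50,9),O,Rk,'ov5t',H)
E
```

```text
t 11.14 pos [ 0.4893 -0.0082  0.1684] rot [-89.82  50.2  -78.56] F [-0.8 -0.  -1.4] T [-0.96 -0.18  0.03] gap 0.093
O [ 0.50390293 -0.08129499  0.19724323] long dir [-0.19603641  0.98059503 -0.00176275] short dir [ 0.00226538 -0.00134474 -0.99999653] short tip [ 0.50400487 -0.0813555   0.15224339]
```

View pics/ov5s.png

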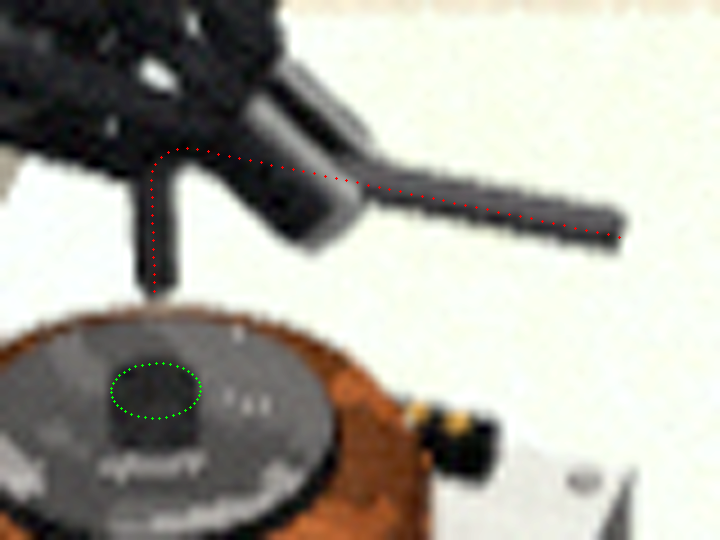

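View pics/ov5t.png

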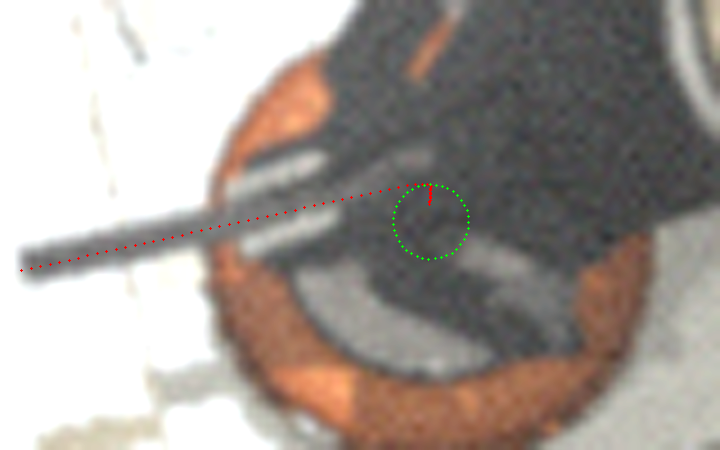

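Prediction and image agree to about half a pixel (≤1 mm), with the tip over the head centre. I'll lower with force sensing.

```bash
cat >> h.py <<'E'
TH2=TH+90-LEAN
def tipnow():
    r=read_state(); O,Rk=key_from_tool(r['tool_pos'],r['ee_rot']); return r,O+Rk@[.045,0,0],Rk
def go_tip(P,feed=.03,uf=None,dyaw=0,dth=0):
    """command so that predicted short tip -> P"""
    M=toolR(TH2+dth,1,YAW+dyaw)
    O,Rk=key_from_tool(np.zeros(3),M); off=O+Rk@[.045,0,0]
    return line_to(np.array(P)-off,eul(M),feed=feed,until_force=uf)
E
python3 - <<'E'
from h import *
print(go_tip(S+[0,0,.024],.04)); r,t,_=tipnow(); print(t-S); 
e=(t-S)[:2]; print(r['ee_rot'])
print(go_tip(S+[-e[0],-e[1],.024],.02)); r,t,_=tipnow(); print(t-S)
f0=r['contact_force']
hit=go_tip(S+[-e[0],-e[1],-.001],.02,8); r,t,Rk=tipnow(); print(hit,t-S,r['contact_force']-f0, r['contact_force'],r['time'])
E
```

```text
False
[4.76380618e-05 1.02501899e-04 2.40070870e-02]
[-90.00099833  50.32713072 -78.80535639]
False
[ 0.00010053 -0.00013733  0.02420455]
True [ 0.00022629 -0.00037232  0.00010276] [-0.0454058  -0.20844949  6.67559377] [-0.67516993 -1.26681893  4.52297824] 13.3
```

```bash
python3 - <<'E'
from h import *
hold(.3)
snap('6',{'scene':(280,230,80,60,9)})
r,t,Rk=tipnow(); st(); print(t-S)
O,Rk=key_from_tool(r['tool_pos'],r['ee_rot'])
overlay('scene','6',(280,230,80,60,9),O,Rk,'ov6s')
E
```

```text
t 13.65 pos [ 0.4894 -0.0094  0.1213] rot [-90.02  50.39 -78.88] F [ 0.  -1.4  4.9] T [-0.29 -0.03  0.03] gap 0.092
[ 2.01775626e-04 -3.78645587e-04 -2.35414206e-05]
```

View pics/ov6s.png

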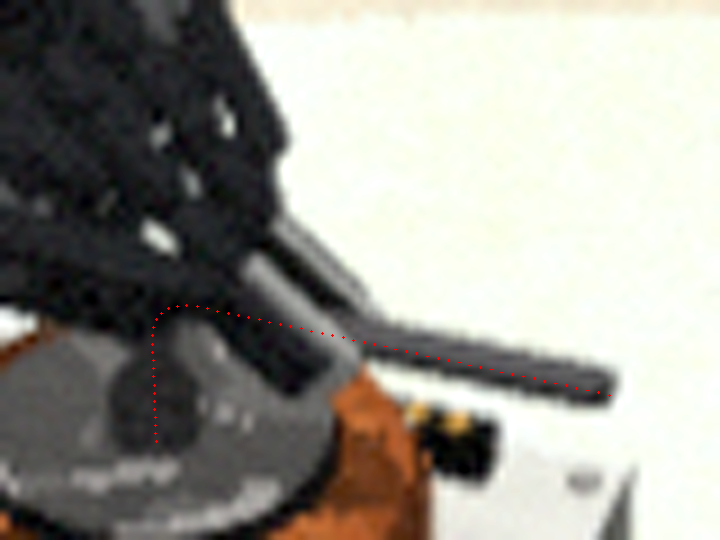

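The short arm is seated: the elbow now stands over the head at (155,400) and the long arm is level, with the model tip within 0.4 mm of the socket bottom. I'll check the arc IK, then release and re-approach from above at about 95 mm radius.

```bash
cat >> h.py <<'E'
RL=.095; ZT=.124   # push radius, real fingertip height
PSI0=YAW+180
def lever_pose(psi,z=ZT,rl=None):
    rl=RL if rl is None else rl
    M=toolR(90,1,psi-180); d=s_(psi)
    return S*[1,1,0]+rl*d+[0,0,z-OFF],eul(M)
E
python3 - <<'E'
from h import *
for dp in range(0,-101,-10):
    p,e=lever_pose(PSI0+dp); q=solve_ik(p,e); print(dp,p.round(3),None if q is None else q.round(0))
r=st(); M=R.from_euler('xyz',r['ee_rot'],degrees=True).as_matrix()
gripper_to(.35); st()
line_to(r['tool_pos']-.075*M[:,1],None,feed=.15); st()
p,e=lever_pose(PSI0); 
reach(p+[0,0,.13],e); st()
gripper_to(.35)
snap('7',{'scene':(240,190,120,90,6),'top':(285,165,140,110,5)})
E
```

```text
0 [0.485 0.011 0.098] [ 12.  31. -24. 115.  19.  38. -12.]
-10 [0.502 0.013 0.098] [  8.  31. -18. 112.  15.  39. -18.]
-20 [0.518 0.012 0.098] [  5.  32. -12. 110.  10.  39. -23.]
-30 [0.534 0.008 0.098] [  1.  33.  -6. 108.   5.  40. -27.]
-40 [0.549 0.001 0.098] [ -1.  34.  -2. 105.   2.  41. -33.]
-50 [ 0.563 -0.008  0.098] [ -3.  35.   2. 103.  -2.  42. -39.]
-60 [ 0.575 -0.02   0.098] [ -3.  36.   4. 101.  -3.  43. -46.]
-70 [ 0.585 -0.033  0.098] [ -3.  36.   6. 100.  -5.  44. -53.]
-80 [ 0.592 -0.048  0.098] [ -3.  37.   8.  98.  -7.  45. -60.]
-90 [ 0.597 -0.064  0.098] [ -2.  38.  11.  97.  -9.  46. -67.]
-100 [ 0.599 -0.08   0.098] [ -2.  38.  13.  97. -11.  46. -73.]
t 13.65 pos [ 0.4894 -0.0094  0.1213] rot [-90.02  50.39 -78.88] F [ 0.  -1.4  4.9] T [-0.29 -0.03  0.03] gap 0.092
t 13.99 pos [ 0.4889 -0.0103  0.1197] rot [-90.17  50.29 -79.01] F [ 0.2  0.1 -0.8] T [-0.79 -0.19 -0.04] gap 0.351
t 14.64 pos [ 0.4998 -0.0654  0.1688] rot [-90.2   50.31 -78.98] F [-0.4  0.5 -0.8] T [-0.84 -0.18 -0.05] gap 0.347
t 15.29 pos [0.4838 0.0129 0.2284] rot [-90.   -0.1 -78.5] F [ 0.5 -1.  -1. ] T [-0.02 -0.04  0.  ] gap 0.351
```

View pics/scene7z.png

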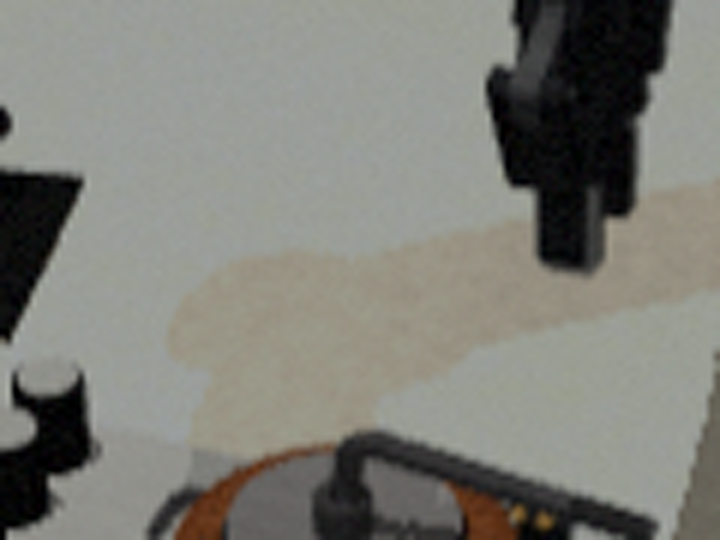

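View pics/top7z.png

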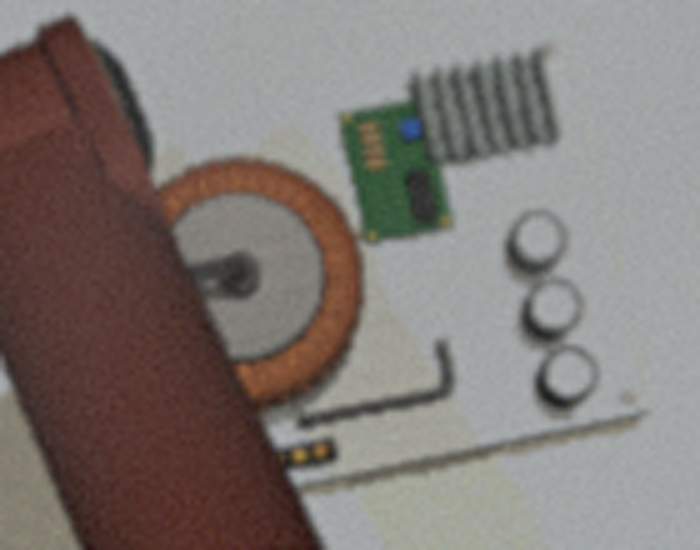

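The key stays seated and sags slightly, with the elbow at (360,440) and the tip at (655,525) in the scene zoom. I'll descend over the arm, cage it and swing.

```bash
sed -i 's/ZT=.124/ZT=.119/' h.py; python3 - <<'E'
from h import *
p,e=lever_pose(PSI0)
print(line_to(p,e,feed=.12,until_force=6)); st()
gripper_to(.2,30); r=st(); f0=r['contact_force']
for dp in (-6,-12,-18):
    p,e=lever_pose(PSI0+dp); line_to(p,e,feed=.05); r=read_state()
    d=s_(PSI0+dp); tang=np.array([d[1],-d[0],0]); F=r['contact_force']-f0
    print(dp,'t %.2f'%r['time'],'Ftan %.1f'%(F@tang),'Frad %.1f'%(F@d),'Fz %.1f'%F[2],r['tool_pos'].round(4),p.round(4))
snap('8',{'scene':(240,190,120,90,6)})
E
```

```text
False
t 16.88 pos [0.4857 0.0111 0.0936] rot [-8.992e+01 -1.000e-02 -7.880e+01] F [-0.5 -0.   0.3] T [ 0.   -0.01 -0.02] gap 0.347
t 17.17 pos [0.4854 0.011  0.0933] rot [-8.996e+01 -1.000e-02 -7.881e+01] F [0.3 0.2 0.6] T [-0.   -0.04  0.06] gap 0.204
-6 t 17.52 Ftan -1.4 Frad -1.0 Fz 0.1 [0.4943 0.0121 0.0928] [0.495  0.0124 0.093 ]
-12 t 17.87 Ftan -5.3 Frad -1.6 Fz 0.8 [0.5026 0.0123 0.0924] [0.5049 0.0128 0.093 ]
-18 t 18.22 Ftan -7.4 Frad -1.8 Fz 1.8 [0.5113 0.0119 0.0922] [0.5148 0.0121 0.093 ]
```

View pics/scene8z.png

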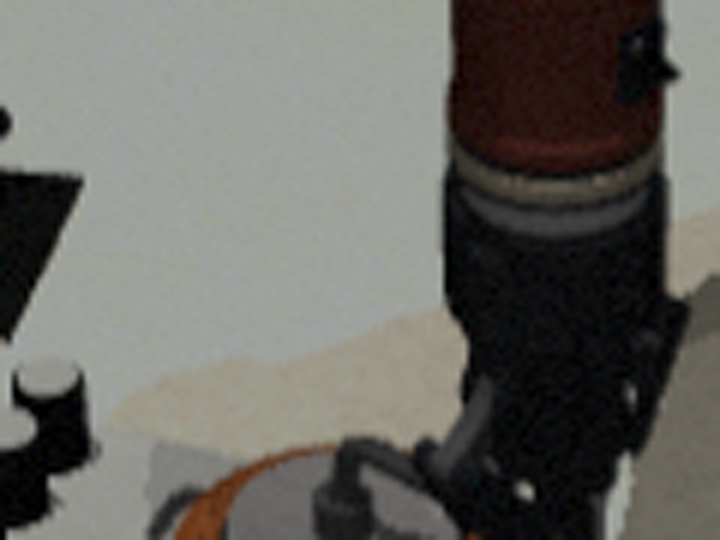

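```bash
python3 - <<'E'
from h import *
f0=np.array([.3,.2,.6])
for dp in range(-24,-103,-6):
    p,e=lever_pose(PSI0+dp); line_to(p,e,feed=.05); r=read_state()
    d=s_(PSI0+dp); tang=np.array([d[1],-d[0],0]); F=r['contact_force']-f0
    v=(r['tool_pos']-S)[:2]; a=np.degrees(np.arctan2(v[1],v[0]))-PSI0
    print(dp,'t %.2f'%r['time'],'actual %.1f'%a,'Ftan %.1f'%(F@tang),'Frad %.1f'%(F@d),'Fz %.1f'%F[2])
    if F@tang<-17: break
E
```

```text
-24 t 18.62 actual -21.7 Ftan -7.2 Frad -1.7 Fz 1.0
-30 t 18.97 actual -27.6 Ftan -7.8 Frad -2.3 Fz 1.2
-36 t 19.32 actual -33.4 Ftan -8.3 Frad -3.1 Fz 0.2
-42 t 19.67 actual -39.3 Ftan -6.9 Frad -2.6 Fz 1.3
-48 t 20.02 actual -45.1 Ftan -8.3 Frad -2.4 Fz 1.0
-54 t 20.37 actual -50.9 Ftan -9.1 Frad -3.3 Fz 0.4
-60 t 20.72 actual -56.7 Ftan -8.6 Frad -4.6 Fz 1.2
-66 t 21.07 actual -62.5 Ftan -8.5 Frad -3.9 Fz 0.9
-72 t 21.42 actual -68.3 Ftan -8.4 Frad -4.2 Fz 0.8
-78 t 21.77 actual -74.0 Ftan -7.8 Frad -4.4 Fz 1.4
-84 t 22.12 actual -79.8 Ftan -9.4 Frad -4.7 Fz 1.1
-90 t 22.47 actual -85.6 Ftan -9.2 Frad -4.6 Fz 0.5
-96 t 22.82 actual -89.4 Ftan -13.8 Frad -5.1 Fz 1.4
-102 t 23.17 actual -98.1 Ftan 0.3 Frad -1.9 Fz 0.3
```

```bash
python3 - <<'E'
from h import *
st()
snap('9',{'scene':(230,200,120,90,6),'top':(285,165,140,110,5)})
E
```

```text
t 23.17 pos [ 0.5977 -0.0771  0.0922] rot [-9.0370e+01 -1.2000e-01  1.7966e+02] F [-1.6 -0.1  0.9] T [0.14 0.18 0.  ] gap 0.197
```

View pics/scene9z.png

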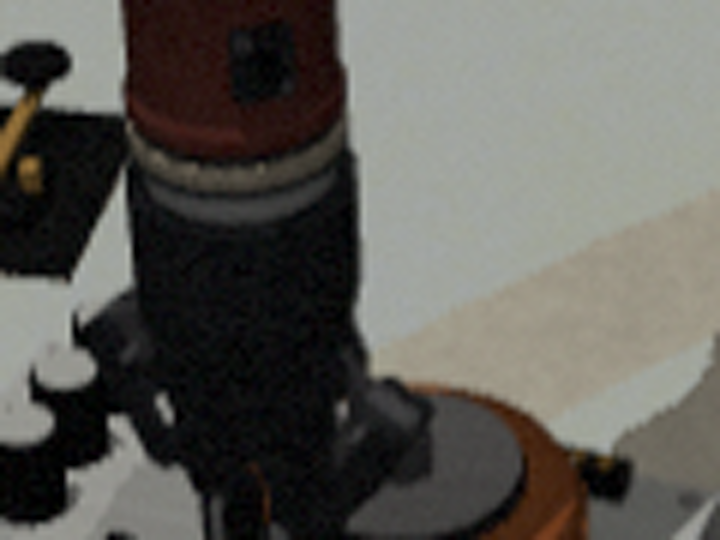

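View pics/top9z.png

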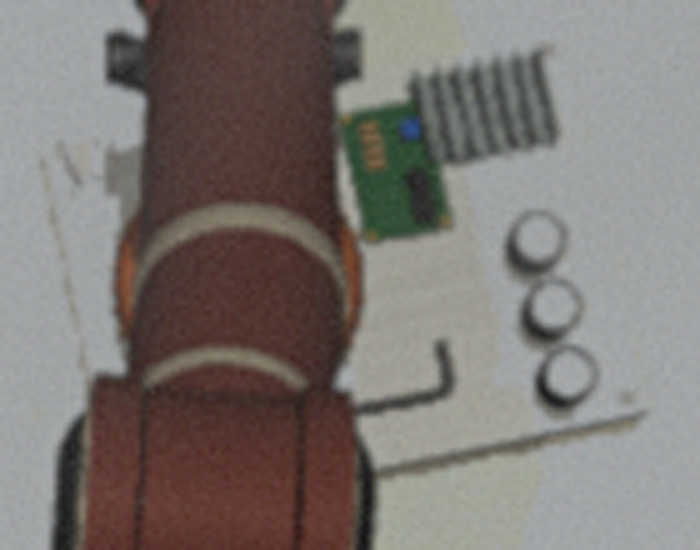

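```bash
python3 - <<'E'
from h import *
p=cv2.imread('pics/scene9.png')[:,:,::-1]; p=np.clip(p.astype(float)*2.2,0,255).astype(np.uint8); crop('scene',p,235,245,100,75,8,'s9b')
E
```

```text
(no output)
```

View pics/s9b.png

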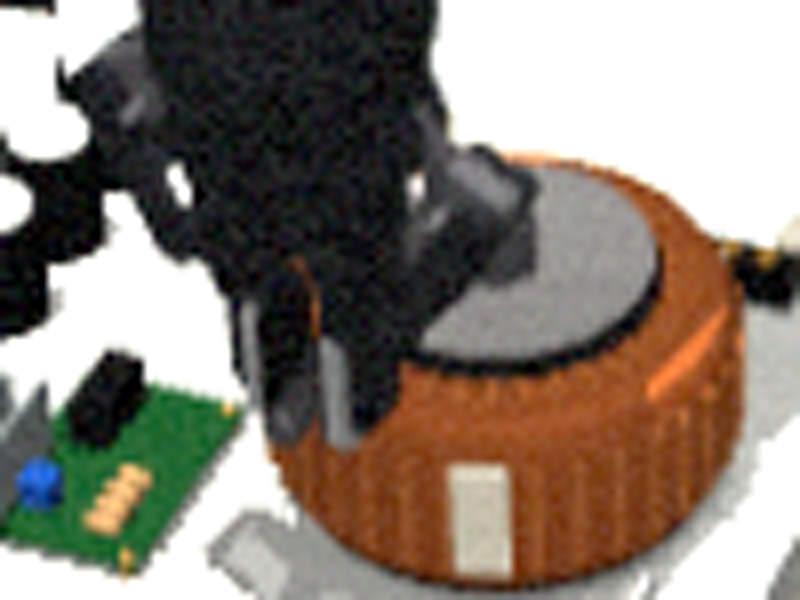

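Force rose to 13.8 N, which fits the stop, and then vanished, so the key may have jumped in the socket. I'll open, lift and look.

```bash
python3 - <<'E'
from h import *
gripper_to(.35); st()
r=read_state(); p=r['tool_pos']
line_to(p+[0,0,.12],None,feed=.2); st()
# clear the views: move toward -y/back
snap('10',{'scene':(230,200,120,90,6)})
E
```

```text
t 23.55 pos [ 0.5993 -0.0845  0.0933] rot [-8.9960e+01  1.0000e-01  1.7915e+02] F [-0.7  0.6  0.6] T [-0.   -0.03  0.04] gap 0.348
t 24.30 pos [ 0.5984 -0.0845  0.2122] rot [-9.001e+01 -1.200e-01  1.792e+02] F [-0.6  0.6  0.2] T [ 0.06  0.   -0.05] gap 0.351
```

View pics/scene10z.png

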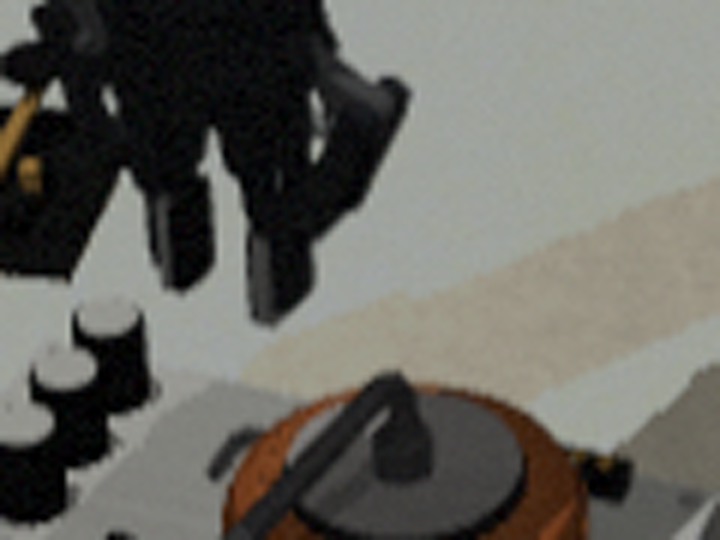

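```bash
python3 - <<'E'
from h import *
M=toolR(90,1,YAW)
reach([.42,.30,.33],eul(M)); st()
snap('11',{'scene':(240,225,100,75,8),'top':(285,165,140,110,5)})
E
```

```text
t 25.97 pos [0.4211 0.2985 0.3293] rot [-9.004e+01 -7.000e-02 -7.899e+01] F [ 0.4  0.5 -0.2] T [-0.   -0.   -0.02] gap 0.350
```

View pics/scene11z.png

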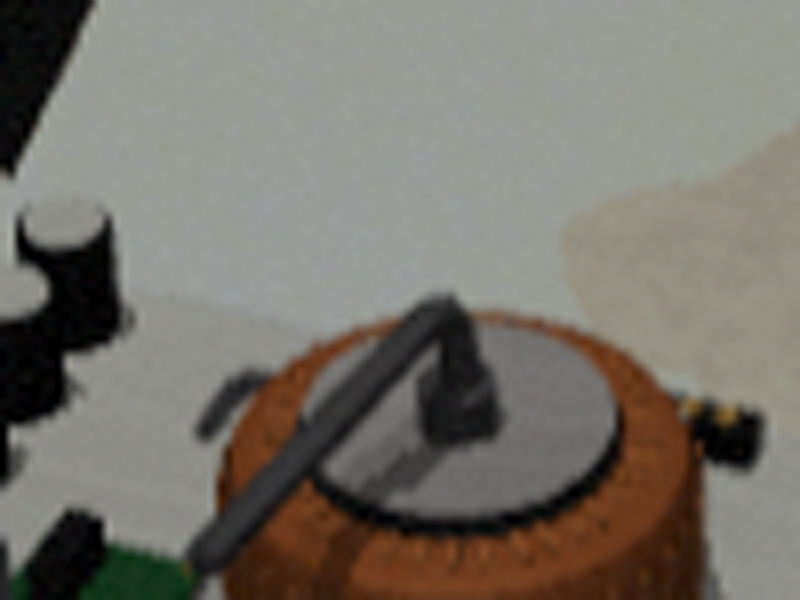

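View pics/top11z.png

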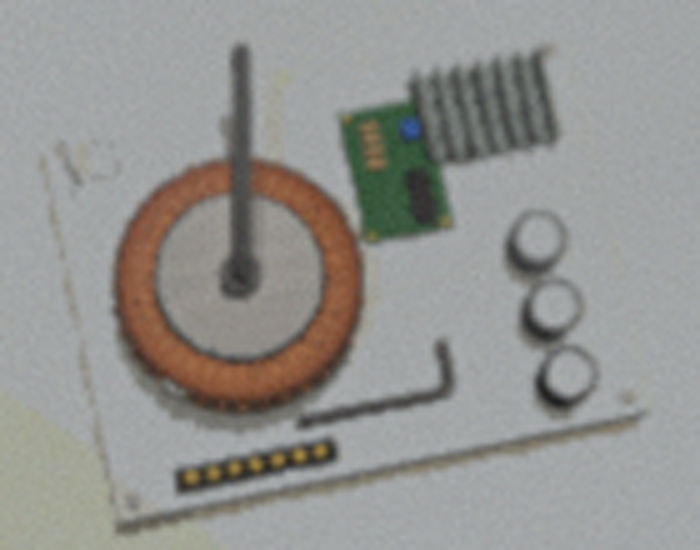

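The key still stands over the screw, but its long arm now points along +x in the top view: base (238,275), tip (240,48). I'll fit the pose.

```bash
cat > fit2.py <<'E'
from h import *
import sys
from scipy.optimize import least_squares
from scipy.spatial import cKDTree
tag=sys.argv[1]; yaw0=float(sys.argv[2])
L=keyline(); L=np.c_[[np.interp(np.linspace(0,len(L)-1,600),np.arange(len(L)),L[:,i]) for i in range(3)]].T
P={}
d=s_(yaw0); c=(S+.05*d)[:2]
for n in('scene','top'):
    W=cloud(n,np.load(n+tag+'.npy')).reshape(-1,3)
    v=W[:,:2]-S[:2]; al=v@d[:2]; ac=v@[-d[1],d[0]]
    m=(W[:,2]<.19)&(abs(ac)<.03)&(al<.13)&(al>-.02)&(W[:,2]>np.where(al<.075,.126,.095)); P[n]=W[m]
def pose(p):
    # p: short tip xyz, yaw of long arm, sag, roll (about long arm)
    M=(R.from_euler('z',p[3],degrees=True)*R.from_euler('y',p[4],degrees=True)*R.from_euler('x',p[5],degrees=True)).as_matrix()
    # long arm dir = M x ; key -z = Mx ; key x = -Mz ; key y = z x x
    kz=-M[:,0]; kx=-M[:,2]; Rk=np.c_[kx,np.cross(kz,kx),kz]; return np.array(p[:3])-Rk@[.045,0,0],Rk
def resid(p,ns):
    O,Rk=pose(p); t=cKDTree(L@Rk.T+O); o=[(np.array(p[5:6])/6)]
    for n in ns: o.append((t.query(P[n])[0]-.0052)*1000)
    return np.concatenate(o)
for ns in (('scene',),('top',),('scene','top')):
    r=least_squares(resid,[*S,yaw0,6,0],args=(ns,),loss='soft_l1',f_scale=2,diff_step=1e-3,x_scale=[.01,.01,.01,10,5,5])
    O,Rk=pose(r.x)
    print(ns,'tip-S mm',((r.x[:3]-S)*1000).round(1),'yaw,sag,roll',r.x[3:].round(1),'rms',np.sqrt((r.fun**2).mean()).round(2),[len(P[n]) for n in ns],'tilt of short %.1f'%np.degrees(np.arccos(-Rk[2,0])))
O,Rk=pose(r.x); print('O',O,'elbow-z nominal .15')
t=np.linspace(0,6.28,40); H=np.c_[S[0]+.011*np.cos(t),S[1]+.011*np.sin(t),0*t+.121]
overlay('scene',tag,(240,230,110,75,7),O,Rk,'ovf'+tag,H)
E
python3 fit2.py 11 0
```

```text
('scene',) tip-S mm [-2.5 -0.2  0.7] yaw,sag,roll [-1.8  5.2  0.4] rms 1.8 [272] tilt of short 5.2
('top',) tip-S mm [-2.5 -1.9  5.2] yaw,sag,roll [-1.5  8.5 -1.7] rms 2.13 [193] tilt of short 8.6
('scene', 'top') tip-S mm [-2.3 -1.5  2. ] yaw,sag,roll [-1.8  6.2 -1.4] rms 2.0 [272, 193] tilt of short 6.3
O [ 0.50617531 -0.08279998  0.15169765] elbow-z nominal .15
```

View pics/ovf11.png

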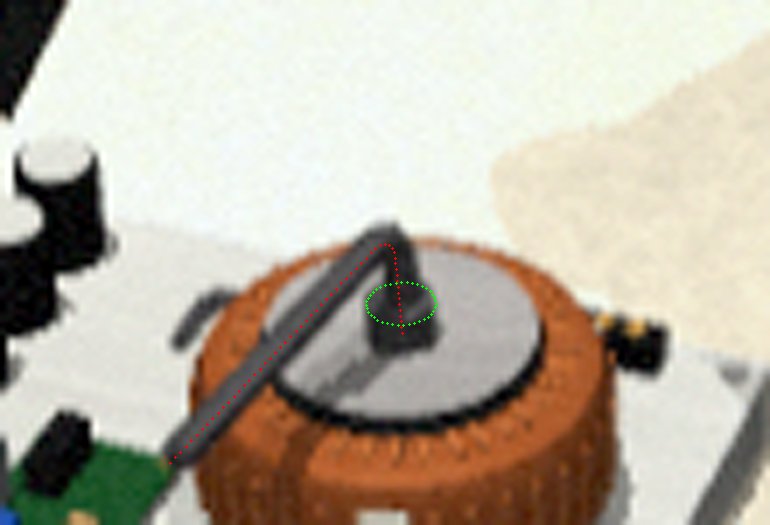

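The fit shows the short arm still in the socket (tip within about 2–3 mm), sagging 6°, with the arm at yaw −2°. That is about 34° past where a key aligned with the stopped screw would point, so the key slipped over flats when I pushed past the stop. The next aligned position is yaw −28°, one 60° notch on. I'll grip the arm there, which prevents roll, and turn gently clockwise with a lower force limit. The screw ends at its stop either way.

```bash
python3 - <<'E'
from h import *
for psi in (-2,-15,-30,-45,-50):
    p,e=lever_pose(psi); q=solve_ik(p,e); print(psi,None if q is None else q.round(0))
psi=-1.8
p,e=lever_pose(psi,.122)
gripper_to(.35)
reach(p+[0,0,.10],e); st()
print(line_to(p,e,feed=.12,until_force=6)); st()
gripper_to(0.,25); hold(.1); st()
E
```

```text
-2 [ 11.  38.  -7.  96.   6.  46. -92.]
-15 [  11.   38.   -4.   96.    4.   46. -100.]
-30 [  11.   38.   -1.   97.    1.   45. -111.]
-45 [  12.   37.    1.   99.   -1.   44. -121.]
-50 [  12.   37.    2.  100.   -2.   44. -125.]
t 27.92 pos [ 0.599  -0.083   0.1965] rot [-9.0090e+01  5.0000e-02  1.7839e+02] F [0.1 0.2 0.4] T [ 0.07  0.02 -0.  ] gap 0.348
False
t 28.90 pos [ 0.5994 -0.0851  0.0968] rot [-9.0000e+01  1.1000e-01  1.7821e+02] F [-0.4 -0.1 -0.1] T [ 0.    0.   -0.01] gap 0.352
t 29.30 pos [ 0.5994 -0.0855  0.0966] rot [-8.998e+01  1.200e-01  1.782e+02] F [ 1.5 -0.3  0.9] T [-0.1  -0.2   0.05] gap 0.105
```

```bash
cat > turn.py <<'E'
from h import *
import sys
a0,a1,stp,lim=map(float,sys.argv[1:5])
f0=np.array([0.,0.,.5]); psi=a0; 
while psi>a1-1e-6:
    p,e=lever_pose(psi,.122); line_to(p,e,feed=.04); r=read_state()
    v=(r['tool_pos']-S)[:2]; a=np.degrees(np.arctan2(v[1],v[0]))
    d=s_(a); tang=np.array([d[1],-d[0],0]); F=r['contact_force']-f0
    print('%.0f'%psi,'t %.2f'%r['time'],'actual %.1f'%a,'Ftan %.1f'%(F@tang),'Frad %.1f'%(F@d),'Fz %.1f'%F[2],'Tz %.2f'%r['ft_torque'][2],'z %.4f'%r['tool_pos'][2])
    if F@tang<-lim: break
    psi-=stp
E
python3 turn.py -6 -26 4 10.5
```

```text
-6 t 29.62 actual -6.0 Ftan 0.7 Frad 1.8 Fz 1.1 Tz 0.14 z 0.0965
-10 t 29.94 actual -9.8 Ftan -0.2 Frad 2.6 Fz 1.6 Tz 0.22 z 0.0965
-14 t 30.26 actual -13.9 Ftan -0.4 Frad 5.3 Fz 2.6 Tz 0.31 z 0.0964
-18 t 30.57 actual -18.7 Ftan 0.9 Frad 6.3 Fz 1.2 Tz 0.14 z 0.0963
-22 t 30.89 actual -23.0 Ftan 1.8 Frad 7.4 Fz 2.2 Tz -0.07 z 0.0967
-26 t 31.21 actual -26.8 Ftan 1.5 Frad 8.4 Fz 1.8 Tz -0.03 z 0.0967
```

The key moved freely, even springing forward, towards the next notch. That matches a key slipping round a stopped screw. I'll turn on with a force cap.

```bash
python3 turn.py -29 -50 3 10.5
```

```text
-29 t 31.48 actual -29.7 Ftan -0.0 Frad 6.9 Fz 1.3 Tz 0.04 z 0.0968
-32 t 31.76 actual -32.5 Ftan -0.5 Frad 7.5 Fz 1.4 Tz 0.17 z 0.0969
-35 t 32.03 actual -35.0 Ftan -1.5 Frad 7.4 Fz 3.0 Tz 0.20 z 0.0970
-38 t 32.31 actual -37.5 Ftan -1.7 Frad 6.9 Fz 2.4 Tz 0.25 z 0.0972
-41 t 32.58 actual -39.7 Ftan -2.9 Frad 5.9 Fz 3.4 Tz 0.38 z 0.0974
-44 t 32.86 actual -42.0 Ftan -5.8 Frad 6.8 Fz 2.2 Tz 0.48 z 0.0976
-47 t 33.13 actual -44.2 Ftan -7.2 Frad 7.4 Fz 2.4 Tz 0.61 z 0.0977
-50 t 33.41 actual -46.5 Ftan -7.1 Frad 7.3 Fz 2.9 Tz 0.71 z 0.0980
```

Total torque is 7.1 N × 0.095 m plus the 0.7 N m couple, about 1.4 N m, above the 1.1 N m of the moving screw. So the screw is against its stop. I'll back off to the relaxed angle, let go and inspect.

```bash
python3 - <<'E'
from h import *
p,e=lever_pose(-32,.122); line_to(p,e,feed=.06); st()
gripper_to(.35); st()
r=read_state()
line_to(r['tool_pos']+[0,0,.12],None,feed=.2)
reach([.42,.30,.33],eul(toolR(90,1,YAW))); st()
snap('12',{'scene':(240,225,100,75,8),'top':(285,165,140,110,5)})
E
python3 fit2.py 12 -30
```

```text
t 34.05 pos [ 0.5866 -0.1347  0.0969] rot [-90.02   0.36 147.94] F [ 5.8 -3.8  2.4] T [-0.71 -1.2   0.11] gap 0.110
t 34.38 pos [ 0.5821 -0.1318  0.0949] rot [-89.93  -0.26 148.01] F [-0.8  0.3 -1.2] T [-0.01  0.01 -0.04] gap 0.347
t 36.86 pos [0.4209 0.2987 0.3293] rot [-9.005e+01 -7.000e-02 -7.897e+01] F [ 0.1 -0.4 -0.9] T [ 0.    0.04 -0.01] gap 0.350
('scene',) tip-S mm [ 0.8 -1.3  1. ] yaw,sag,roll [-29.4   6.4  -0.6] rms 1.93 [295] tilt of short 6.4
('top',) tip-S mm [1.7 1.4 5.1] yaw,sag,roll [-28.3   7.9   4.7] rms 2.04 [184] tilt of short 9.2
('scene', 'top') tip-S mm [ 0.6 -0.6  1.6] yaw,sag,roll [-28.9   6.5   0.7] rms 2.05 [295, 184] tilt of short 6.5
O [ 0.50846485 -0.08575682  0.15130383] elbow-z nominal .15
```

View pics/scene12z.png

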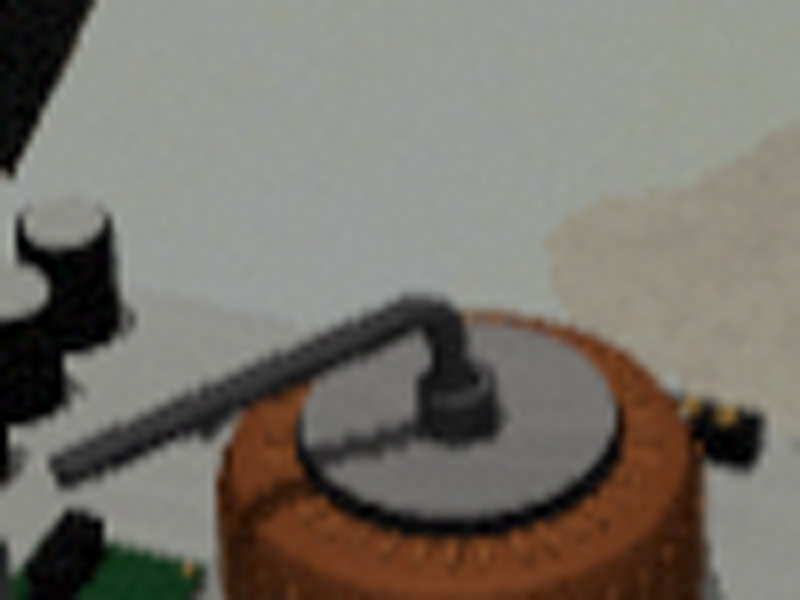

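View pics/top12z.png

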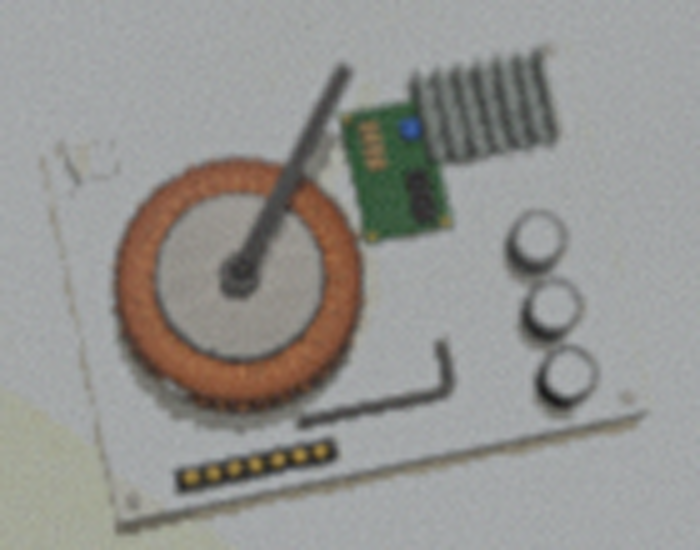

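The arm rests at yaw −28.9°; a screw at its stop predicts −27.6°. The tip is about 2 mm from the socket bottom by the fit, the sag is 6.5°, and the small key and the parts on the chassis look unmoved. I'm handing in.

```bash
python3 - <<'E'
from h import *
st(); sign_off()
E
```

```text
t 36.96 pos [0.4209 0.2989 0.3294] rot [-9.004e+01 -5.000e-02 -7.896e+01] F [-0.2 -0.2 -0.7] T [ 0.   -0.01  0.03] gap 0.351
the job is handed in; nothing more can be done
```

The key is flipped, its short arm is seated in the socket, and the screw appears to be turned to its stop. I handed in at 37 s with the robot clear of everything. The screw's angle can't be seen directly, so "at the stop" rests on torque and key angle.

**How it went:**
- **Flip:** I drew the key out, turned it, and seated the short arm on the first try. The model put its tip within 0.5 mm of the socket bottom.
- **Turn:** I pushed the long arm clockwise until the force rose at about 85° of swing, as expected at the stop.
- **Slip:** The last push went too far, to about 14 N, and the key slipped round in the socket. I gripped the arm, brought it to the next 60° fit and turned again, reaching about 1.4 N m against the 1.1 N m the screw needs to turn at its stop. Then I let go.

**Last checks:**
- **Screw angle:** The arm rests at yaw −28.9°. A screw at its stop with the key one notch on predicts −27.6°.
- **Seating:** The tip is 1–2 mm from the socket bottom in the scene-camera and combined fits, and the arm sags 6.5°. The top camera alone disagreed, giving about 5.5 mm, but it measures height poorly.
- **Bystanders:** The small key and the parts on the chassis look unmoved. I did not check the other bystanders by camera at the end, but the arm never went down near them.

**Unexpected:** Both cameras showed the fingertips about 26 mm behind the reported TCP. I corrected for this after a first, too shallow grip.

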